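# Close the blue vial tray and start the run

## Task

With the fingertips, gently push the blue vial tray fully home into its unit, then press the green start button on the console lightly, all the way down for a moment, and let it come up again. Leave the grey tray partly out as it is, press none of the other buttons, and leave everything else on the bench undisturbed; nothing is to be gripped or lifted.

Things in the scene. Friction and masses are not known exactly. Their poses are not given: they have to be found in the camera images.
- blue_tray (a joint): sliding vial tray of the unit with the BLUE tray. m; 0 = fully home (hard end stop), grows as the tray comes out towards the robot side (max 0.1). Slides with about 2 N of friction and stays where it is left; no spring or latch
- blue_tray_front (a point): middle of the outer face of the blue tray's upright front plate (face 90 mm wide, 44 mm tall, from 8 to 52 mm above the bench; plate 12 mm thick; this point is 30 mm above the bench). x points into the unit, along the closing push; y across the face; z up. It moves with the tray. Amber vials with white caps stand on the tray behind the plate and are fast to it
- blue_unit: white housing of the blue tray's unit, fixed to the bench: 180 mm long (x), 110 mm wide (y), 70 mm high, clear roof; origin under its centre, x towards its rear. With the tray home the front plate's face still stands 30 mm proud of the housing
- grey_tray (a joint): the same tray, in GREY, in an identical unit beside it; same joint meaning; it is partly out too and is to stay so
- grey_tray_front (a point): as blue_tray_front, for the grey tray
- grey_unit: housing of the grey tray's unit, same size as blue_unit
- console: white control console fixed to the bench, 150 x 150 mm, 30 mm high, origin under its centre; carries four round push buttons in a square of 66 mm pitch: green, yellow, red and white; which is where changes
- start_base: black round housing of the GREEN start button, 44 mm wide, 12 mm tall, on the console; origin at the middle of its underside, 30 mm above the bench
- start (a joint): travel of the GREEN start button: m; 0 = up, 0.006 = fully down; spring return, 1.5 N to move it and 5 N fully down
- start_top (a point): middle of the GREEN button's flat top (28 mm wide, 52 mm above the bench when up); pressed straight down
- pause (a joint): travel of the yellow button, same kind as start; not to be pressed
- pause_top (a point): middle of the yellow button's flat top
- stop (a joint): travel of the red button, same kind as start; not to be pressed
- stop_top (a point): middle of the red button's flat top
- light (a joint): travel of the white button, same kind as start; not to be pressed
- light_top (a point): middle of the white button's flat top
- amber_bottle: amber glass bottle with a white cap, 70 wide, 150 tall (sizes in mm); loose, origin at the middle of its underside
- beaker: empty glass beaker, 64 wide, 80 tall (sizes in mm); loose, origin at the middle of its underside
- vial: single amber vial with a white cap, 22 wide, 45 tall (sizes in mm); loose, origin at the middle of its underside
- spanner: steel spanner lying flat, 150 long (sizes in mm); loose, origin at the middle of its underside
- jar: jar with a blue cap, 60 wide, 70 tall (sizes in mm); loose, origin at the middle of its underside
- mouse: round black computer mouse, 60 wide, 34 tall, on a thin blue pad (sizes in mm); loose, origin at the middle of its underside

How it is judged:
On the way, in this order (a step that is already met when the one before it is completed fails the run):
1. the blue tray is fully home (value of joint blue_tray below 0.005 m), for 0.2 s.
2. the green button is pressed down (value of joint start above 0.0045 m and value of joint blue_tray below 0.005 m), for 0.05 s.
At the end, for the whole second after the job is handed in: Blue tray within 5 mm of fully home, green button back up (within 2 mm), the other buttons up, the grey tray within 10 mm of where it was and every loose thing within 15 mm of where it was (value of joint blue_tray below 0.005 m and value of joint each of start, pause, stop, light below 0.002 m and distance of grey_tray_front from where it was at the start of the episode below 0.01 m and distance of each of amber_bottle, beaker, vial, spanner, jar, mouse from where it was at the start of the episode below 0.015 m); the robot touches nothing.
It fails at once if the green button is pressed before the blue tray is home (value of joint start above 0.003 m and value of joint blue_tray above 0.008 m).
It fails at once if another button is pressed (more than 3 mm) (value of joint any of pause, stop, light above 0.003 m).
It fails at once if the grey tray is moved more than 10 mm (distance of grey_tray_front from where it was at the start of the episode above 0.01 m).
It fails at once if a loose thing is moved or lifted by more than 15 mm (distance of any of amber_bottle, beaker, vial, spanner, jar, mouse from where it was at the start of the episode above 0.015 m).
It fails at once if the blue tray's unit or the green button is pushed harder than 30 N (contact force between any of blue_unit, start_base and anything else above 30 N).
It also fails if it takes over 40 s, if anything falls off the work surface, if the arm or the gripper's body presses on something with over 40 N, if the wrist force passes 120 N, or if a joint passes its speed limit or range.

## Robot

A 7-joint arm with a two-finger parallel gripper is mounted at the origin on the work surface. World frame = base frame: x ahead of the robot, y to its left, z up, the work surface at z = 0. Lengths are in m, angles in rad, forces in N, time in s.
With the tool pointing down it reaches from about 0.425 to 0.8 m from the base axis. Payload 8.3 kg.
Tool frame: the origin (TCP) lies between the finger pads; the fingertips stand 11 mm ahead of it and the grasp point (between the pads) lies 8 mm behind it; z points along the fingers, y is the direction in which the jaws open and shut (so a half turn about z gives the same grasp; the last joint's range is limited). The gripper opens to 85 mm and grips with 20 to 120 N. Pads are 22 mm wide; open, the fingers measure 114 mm over their backs; the gripper's body (76 mm by 85 mm) begins 54 mm behind the grasp point. The pads swing forward as they close: fully open they stand 13 mm farther back than shut.
Start: joints at [-1.341, 0.383, 0.016, 1.37, -0.006, 1.388, -0.046], TCP at [0.18, 0.598, 0.242] pointing down, gripper open.
Joint ranges: [-2.95, 2.95], [-0.25, 2.06], [-1.52, 1.56], [0.18, 2.33], [-1.44, 4.58], [0.02, 2.06], [-3.01, 3.01]. Speed limits (rad/s): [2.39, 2.39, 3.01, 3.01, 3.14, 3.14, 3.14].

## Interface

Orientations are given as a unit quaternion [w, x, y, z].
In Python, from workcell import state, camera, hand_in gives the robot as it stands.
- The arm moves only by the shell command python3 -m jog 'ROWS' [OPENING] [FORCE]. ROWS is JSON, a list of rows, each a list of 6 numbers: the shift along the tool's x, y, z in m, then the turn, a rotation vector about the tool's x, y, z in degrees. A call has 1 to 12 rows; each row shifts and turns the pose as measured when the row begins, along the tool's axes as they then stand; what a row does not reach is not made up. A row lasts 1/12 s, in which the tool goes at most 41.7 mm and 7.16 degrees, less where a joint would pass 70% of its speed; a pose out of reach is approached as far as the arm can. A call with a gripper value outside its range is refused whole. OPENING is the finger opening in m, from 0 to 0.0854, set as the call begins (- or left out, the last holds). The fingers move at their own pace and stop on an object; FORCE is the grip in N (left out, the last holds). Time passes only in rows, so rows that do not move let the fingers close. It gives the time, the measured TCP pose, the force and the opening at its end, in the units of the state.
- state(): the state, without advancing time (a new reading comes with each control period).
- camera(name): name is "scene" or "top" or "wrist"; returns a dict with "pixels" (384x512x3 uint8, blue, green, red), "z_map" (384x512 float32, m along the optical axis (not along the pixel's ray), 0 where there is no reading), "vertical_fov" (degrees; the focal length in pixels is half the picture's height over the tangent of half this angle, whatever the lens; pixels are square), "cx", "cy" (the principal point, pixels), "k1" (the pictures are not rectified: a ray, as slopes to the right and down, at radius r is drawn at 1 + k1 r^2 times it, then the intrinsics apply), "position" and "orientation" of the camera in the world. Camera axes: x right, y down, z forward; pixel columns grow to the right and rows downward; lengths in m; the calibration is good to about 2 mm. A picture is of the moment at which its call begins.
- hand_in(): hands the job in, once; it reports no verdict.
The state is a dict: "time_s": time; "qpos": joint angles; "dq": joint speeds; "tau": joint torques, N m; "tool_pos": TCP position; "tcp_rot": TCP orientation; "wrist_force": force on the tool from outside, world axes, zero at the start; "ft_torque": the same for the moment, N m; "grip_width": finger opening in m.
Only numpy, scipy, OpenCV 4.12 (cv2) and the standard library are available. Lean on these libraries where they do the work, as an engineer would, in place of code of your own. Each camera call takes 0.05 s, during which the arm holds its last target.

## Working session

There is one attempt and no reset: what is moved stays moved. The work goes in short steps, Python scripts to look and compute and a shell command to move; the robot and the scene stay as the last step left them, time stands still between calls to the robot, and variables do not carry over. Pictures are saved under pics/ and viewed, and the job is handed in when it is done.

```bash
mkdir -p pics; ls
cat > h.py <<'E'
import numpy as np,cv2
from workcell import state,camera
def grab(n,tag):
    c=camera(n); cv2.imwrite(f'pics/{tag}.png',c['pixels']); np.savez(f'pics/{tag}.npz',**c); return c
E
python3 - <<'E'
from h import *
for n in('scene','top','wrist'):
    c=grab(n,n+'0'); print(n,c['vertical_fov'],c['cx'],c['cy'],c['k1'],c['position'],c['orientation'])
print(state())
E
```

```text
pics
scene 44.57045324022079 250.40748224046456 192.42676811128652 0.033236352212243594 [ 1.22214345 -0.77594842  1.00657958] [-0.37535537  0.85916608  0.31960986 -0.13708223]
top 43.98184877472789 251.19333307580925 188.7904643977306 -0.05048258473387063 [0.50030118 0.00470441 1.66299667] [-0.0182316   0.71608992 -0.69768075  0.0111536 ]
wrist 60.65878744033491 258.4596581209267 194.59320636014388 -0.09415200724395668 [0.10438722 0.62080651 0.3729802 ] [0.12491302 0.79280398 0.58950837 0.09131516]
{'time_s': 0.15, 'qpos': array([-1.34088195,  0.38404404,  0.01636717,  1.37088952, -0.00626713,
        1.38819591, -0.04649931]), 'dq': array([ 0.00113043, -0.00454371,  0.00034433, -0.00160451,  0.00058638,
        0.00102802, -0.00099244]), 'tau': array([ 2.08934718e-03, -6.28158045e+01,  8.45771413e-01, -3.72161758e+01,
        1.66882051e-02,  1.09903279e-02, -1.25856624e-05]), 'tool_pos': array([0.18026645, 0.59805978, 0.24151964]), 'tcp_rot': array([-8.86158525e-05,  1.45845895e-01,  9.89307041e-01, -7.38240012e-04]), 'wrist_force': array([-0.40988806, -0.29812319,  0.12046844]), 'ft_torque': array([ 0.00585843,  0.0009068 , -0.01035194]), 'grip_width': 0.08521992165094797}
```

View pics/top0.png

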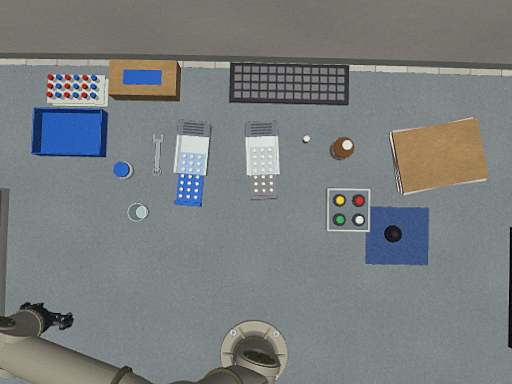

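View pics/scene0.png

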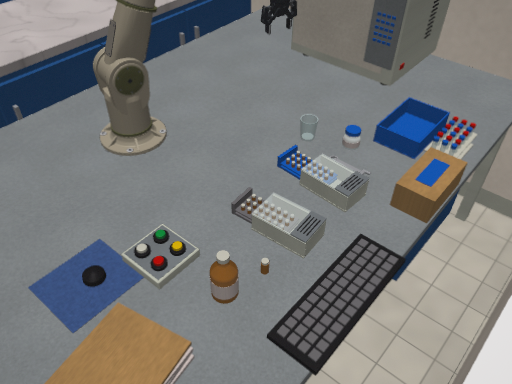

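The top view (x up, y left) shows the blue tray's front plate near (188,205), its unit near (192,150), the grey tray's front near (264,197), and the green button at (340,219), lower left on the console. Next I'll measure these.

```bash
cat >> h.py <<'E'
from scipy.spatial.transform import Rotation as R
def rays(c,uv):
    uv=np.atleast_2d(np.asarray(uv,float)); f=192/np.tan(np.radians(float(c['vertical_fov']))/2)
    K=np.array([[f,0,float(c['cx'])],[0,f,float(c['cy'])],[0,0,1]])
    p=cv2.undistortPoints(uv[:,None,:],K,np.array([float(c['k1']),0,0,0]))[:,0]
    q=c['orientation']; M=R.from_quat([q[1],q[2],q[3],q[0]]).as_matrix()
    return np.c_[p,np.ones(len(p))]@M.T
def onplane(c,uv,z):
    d=rays(c,uv); o=c['position']; return o+d*((z-o[2])/d[:,2])[:,None]
def bydepth(c,uv):
    uv=np.atleast_2d(uv); zz=np.array([c['z_map'][int(round(v)),int(round(u))] for u,v in uv]); return c['position']+rays(c,uv)*zz[:,None]
E
python3 - <<'E'
from h import *
for n in('top','scene'):
    c=dict(np.load(f'pics/{n}0.npz')); hsv=cv2.cvtColor(c['pixels'],cv2.COLOR_BGR2HSV)
    for nm,lo,hi,z in(('green',(45,100,50),(85,255,255),.052),('blue',(100,150,60),(125,255,255),.052)):
        m=cv2.inRange(hsv,lo,hi); k,l,s,ce=cv2.connectedComponentsWithStats(m)
        for i in range(1,k):
            if 20<s[i,4]<1500:
                print(n,nm,s[i],ce[i].round(1),onplane(c,ce[i],z)[0].round(4),bydepth(c,ce[i])[0].round(4))
c=dict(np.load('pics/top0.npz'));img=c['pixels']
cv2.imwrite('pics/topc.png',cv2.resize(img[110:240,160:380],None,fx=3.6,fy=3.6,interpolation=cv2.INTER_CUBIC))
c=dict(np.load('pics/scene0.npz'));img=c['pixels']
cv2.imwrite('pics/scenec.png',cv2.resize(img[100:260,220:380],None,fx=3.7,fy=3.7,interpolation=cv2.INTER_CUBIC))
E
```

```text
top green [336 216   8   8  56] [339.5 219.3] [ 0.4716 -0.2797  0.052 ] [ 0.4715 -0.2801  0.0494]
top blue [123  70  38  15 525] [142.   76.6] [0.9449 0.4089 0.052 ] [0.9372 0.4019 0.08  ]
top blue [91 75  6  6 25] [93.4 77.3] [0.9395 0.5787 0.052 ] [0.9286 0.5644 0.0921]
top blue [56 84  5  5 21] [58.  85.8] [0.9077 0.7023 0.052 ] [0.896  0.6822 0.0984]
top blue [73 84  6  5 22] [75.5 86. ] [0.908  0.6401 0.052 ] [0.5003 0.0047 1.663 ]
top blue [91 84  5  5 22] [92.9 86. ] [0.9088 0.5788 0.052 ] [0.8981 0.5637 0.0943]
top blue [55 92  6  5 22] [57.4 94.3] [0.8779 0.7027 0.052 ] [0.8655 0.6797 0.105 ]
top blue [73 93  5  5 21] [75.  94.8] [0.877  0.6405 0.052 ] [0.8674 0.6244 0.0929]
top blue [114 162  15  15 182] [120.9 169.1] [0.623 0.469 0.052] [0.6217 0.464  0.0692]
top blue [174 174  30  32 555] [189.4 190.8] [0.5549 0.2315 0.052 ] [0.5556 0.2343 0.0322]
scene green [155 230  11   9  82] [160.1 234. ] [ 0.4778 -0.2819  0.052 ] [ 0.476  -0.2807  0.0496]
scene blue [ 0  0 10  3 21] [3.4 0.7] [-1.3642  0.2733  0.052 ] [-1.5763  0.3594 -0.0263]
scene blue [346 125  15  11 142] [353.  130.1] [0.6172 0.4827 0.052 ] [0.6284 0.4594 0.0697]
scene blue [442 140   6   5  24] [444.7 142. ] [0.8873 0.6247 0.052 ] [0.9029 0.5595 0.0964]
scene blue [278 145  23  34 349] [288.9 161.7] [0.5542 0.1971 0.052 ] [0.541  0.2163 0.0331]
scene blue [452 144   5   5  21] [453.9 145.7] [0.9187 0.6253 0.052 ] [0.9326 0.5613 0.0956]
scene blue [300 154   2  14  22] [300.6 159.8] [0.5768 0.2301 0.052 ] [0.5606 0.2553 0.0281]
scene blue [416 159  33  27 449] [432.2 172. ] [0.9241 0.4503 0.052 ] [0.9364 0.3998 0.0913]
scene blue [393 194  64  86 530] [425.9 236. ] [1.0282 0.1865 0.052 ] [ 0.892   0.8622 -0.6183]
```

View pics/topc.png

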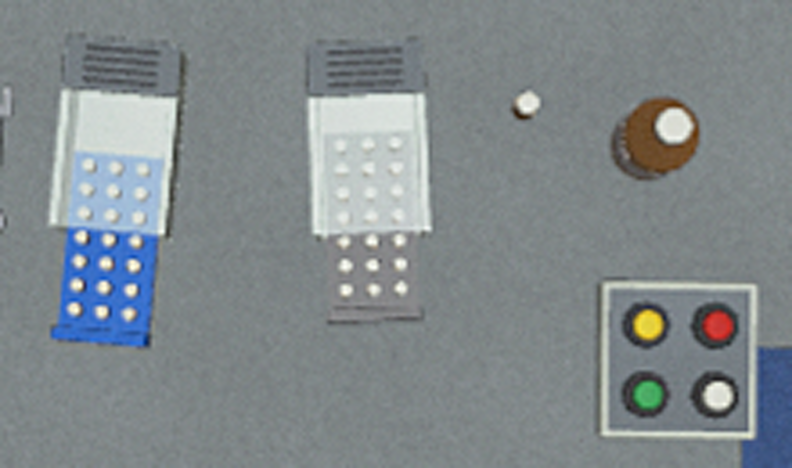

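View pics/scenec.png

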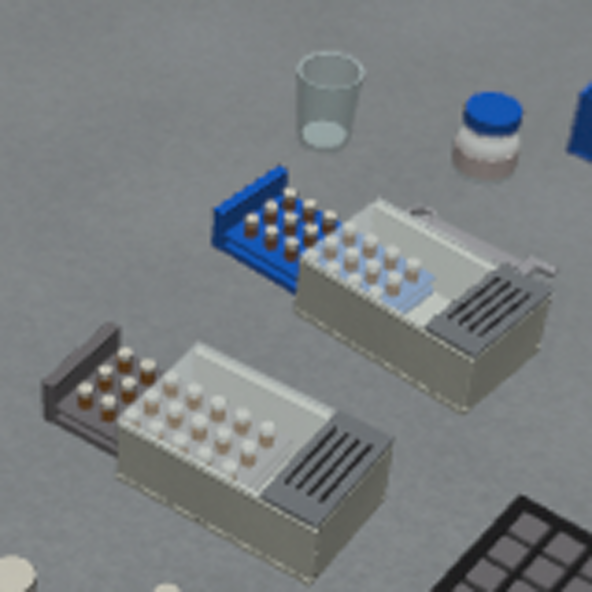

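Run:
```python
from h import *
c=dict(np.load('pics/top0.npz'))
def P(pts,z,s=3.6,o=(160,110)):
    p=(np.array(pts,float)+.5)/s-.5+np.array(o); return onplane(c,p,z)
f=P([(52,339),(150,347)],.052); print('plate front',f.round(4),f.mean(0).round(4),np.linalg.norm(f[0]-f[1]))
h=P([(50,227),(167,237),(185,52),(66,36)],.07); print('house',h.round(4),[np.linalg.norm(h[i]-h[i-1]).round(4) for i in range(4)],h.mean(0).round(4))
for n,a,b in(('front',h[0],h[1]),('rear',h[3],h[2]),('plate',f[0],f[1])): print(n,np.degrees(np.arctan2(*(a-b)[:2])))
for a,b in((h[3],h[0]),(h[2],h[1])): print('side',np.degrees(np.arctan2(*(a-b)[[1,0]])))
g=P([(60+0,0)],.07)
# blue plate mask in top: minAreaRect
hsv=cv2.cvtColor(c['pixels'],cv2.COLOR_BGR2HSV); m=cv2.inRange(hsv,(100,150,60),(125,255,255));m[:170]=0;m[210:]=0;m[:,:165]=0;m[:,230:]=0
# vial caps for the line
caps=P([(89,166),(116,168),(143,170),(75,310),(103,312),(131,315)],.05); print('caps axis',[np.degrees(np.arctan2(*(caps[i]-caps[i+3])[[1,0]])).round(2) for i in range(3)], caps.round(3).tolist())
for nm,uv in(('yellow',(648,326)),('red',(717,327)),('green',(648,395)),('white',(717,395))): print(nm,P([uv],.052)[0].round(4))
for n in('top','scene'):
    c2=dict(np.load(f'pics/{n}0.npz'))
# triangulate green
o=[];A=np.zeros((3,3));b=np.zeros(3)
for n,uv in(('top',(339.5,219.3)),('scene',(160.1,234.0))):
    c2=dict(np.load(f'pics/{n}0.npz'));d=rays(c2,uv)[0];d/=np.linalg.norm(d);Q=np.eye(3)-np.outer(d,d);A+=Q;b+=Q@c2['position']
print('green tri',np.linalg.solve(A,b))
c=dict(np.load('pics/scene0.npz'))
print('scene plate top',P([(213,211),(281,167)],.052,3.7,(220,100)).round(4), 'house front top',P([(301,255),(377,200)],.07,3.7,(220,100)).round(4))
```

```text
plate front [[0.5093 0.2822 0.052 ]
 [0.5042 0.1893 0.052 ]] [0.5067 0.2358 0.052 ] 0.09303534428053488
house [[0.6138 0.2845 0.07  ]
 [0.6072 0.1745 0.07  ]
 [0.7816 0.163  0.07  ]
 [0.7943 0.2756 0.07  ]] [np.float64(0.1807), np.float64(0.1102), np.float64(0.1748), np.float64(0.1133)] [0.6992 0.2244 0.07  ]
front 3.438208050148383
rear 6.388475113049506
plate 3.123244466940447
side -2.819767635520465
side -3.781825351133055
caps axis [np.float64(-3.69), np.float64(-3.34), np.float64(-2.95)] [[0.674, 0.253, 0.05], [0.673, 0.227, 0.05], [0.672, 0.201, 0.05], [0.537, 0.262, 0.05], [0.536, 0.235, 0.05], [0.534, 0.208, 0.05]]
yellow [ 0.5362 -0.2789  0.052 ]
red [ 0.5369 -0.344   0.052 ]
green [ 0.4713 -0.2801  0.052 ]
white [ 0.473  -0.3451  0.052 ]
green tri [ 0.472318   -0.27970217  0.04606847]
scene plate top [[0.5095 0.193  0.052 ]
 [0.5165 0.2838 0.052 ]] house front top [[0.6155 0.1767 0.07  ]
 [0.6213 0.2805 0.07  ]]
```

Blue face centre is about (0.508, 0.236), the unit's yaw about −3.3° and the tray about 75 mm out. The green button is at about (0.472, −0.280). Next: close the fingers, align the tool with the face and go above the approach point.

```bash
cat >> h.py <<'E'
def todo(target,ydir):
    s=state(); q=s['tcp_rot']; M=R.from_quat([q[1],q[2],q[3],q[0]]).as_matrix()
    y=np.array([np.cos(np.radians(ydir)),np.sin(np.radians(ydir)),0]); z=np.array([0,0,-1.]); W=np.c_[np.cross(y,z),y,z]
    print('t',s['time_s'],'pos',s['tool_pos'].round(4),'F',s['wrist_force'].round(1),'grip',round(s['grip_width'],4))
    print('shift(tool)',(M.T@(np.array(target)-s['tool_pos'])).round(4),'shift in target frame',(W.T@(np.array(target)-s['tool_pos'])).round(4),'turn',R.from_matrix(M.T@W).as_rotvec(degrees=True).round(2))
E
python3 -m jog '[[0,0,0,0,0,-6.7],[0,0,0,0,0,-6.7],[0,0,0,0,0,0]]' 0 20
python3 -c "
from h import *
todo((.46,.239,.15),86.7)"
```

```text
time_s: 0.4
tool_pos: [0.18, 0.5975, 0.2401]
tcp_rot: [-0.0, 0.025, 1.0, -0.002]
wrist_force: [0.6, 0.4, -0.5]
grip_width: 0.0516
t 0.4 pos [0.18   0.5975 0.2401] F [ 0.6  0.4 -0.5] grip 0.0516
shift(tool) [-0.2977 -0.3436  0.0913] shift in target frame [-0.3002 -0.3418  0.0901] turn [-0.23 -0.04  0.42]
```

```bash
python3 -m jog '[[-0.025,-0.0285,0,0,0,0],[-0.025,-0.0285,0,0,0,0],[-0.025,-0.0285,0,0,0,0],[-0.025,-0.0285,0,0,0,0],[-0.025,-0.0285,0,0,0,0],[-0.025,-0.0285,0,0,0,0],[-0.025,-0.0285,0,0,0,0],[-0.025,-0.0285,0,0,0,0],[-0.025,-0.0285,0,0,0,0],[-0.025,-0.0285,0,0,0,0],[-0.025,-0.0285,0,0,0,0],[-0.02,-0.02,0,0,0,0]]'
python3 -c "
from h import *
todo((.46,.239,.15),86.7)"
```

```text
time_s: 1.4
tool_pos: [0.4546, 0.2344, 0.2361]
tcp_rot: [-0.004, 0.042, 0.999, -0.002]
wrist_force: [0.6, 0.3, 0.6]
grip_width: -0.0001
t 1.4 pos [0.4546 0.2344 0.2361] F [0.6 0.3 0.6] grip -0.0001
shift(tool) [-0.0057  0.0054  0.086 ] shift in target frame [-0.0051  0.0049  0.0861] turn [-0.23 -0.47 -1.46]
```

```bash
python3 -m jog '[[0,0.005,0.03,-0.2,-0.5,-1.5],[0,0,0.03,0,0,0],[0,0,0.02,0,0,0],[0,0,0,0,0,0]]'
python3 -c "
from h import *
todo((.46,.239,.045),86.7)
c=grab('wrist','w1');c=grab('top','t1');cv2.imwrite('pics/t1c.png',cv2.resize(c['pixels'][110:240,100:300],None,fx=4,fy=4,interpolation=cv2.INTER_CUBIC))"
```

```text
time_s: 1.73
tool_pos: [0.4626, 0.2293, 0.1559]
tcp_rot: [0.004, 0.045, 0.999, 0.0]
wrist_force: [-0.2, -0.7, 0.2]
grip_width: 0.0004
t 1.7333 pos [0.4626 0.2293 0.1559] F [-0.2 -0.7  0.2] grip 0.0004
shift(tool) [0.0043 0.0093 0.1109] shift in target frame [0.0031 0.0096 0.1109] turn [ 0.06  0.46 -1.85]
```

View pics/w1.png

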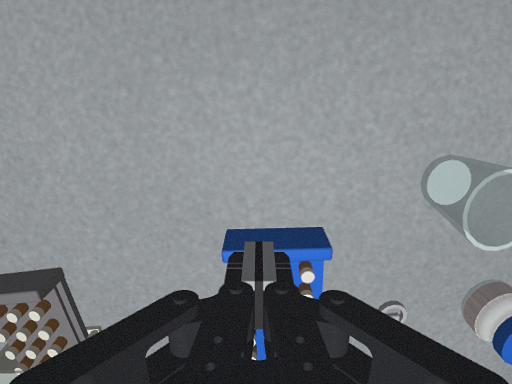

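View pics/t1c.png

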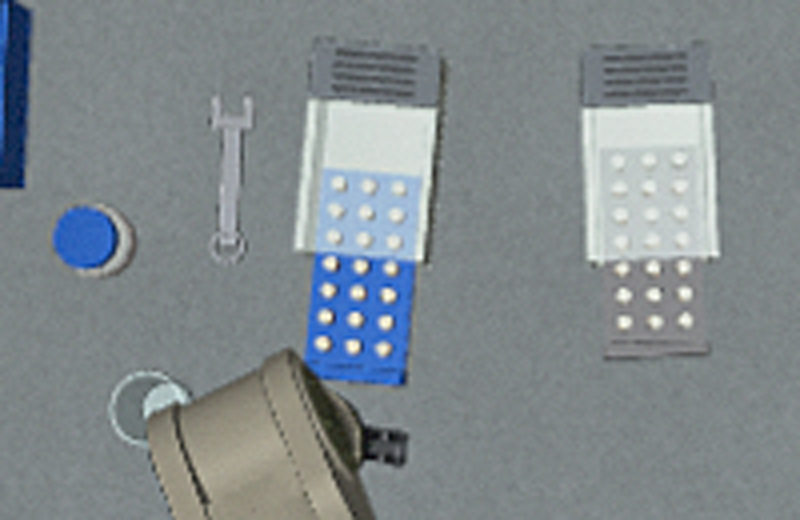

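The wrist view shows the shut fingers at column 259, with the plate's centre at about 276, which matches the +9 mm y correction the measurement gives. The top view shows the face clear of the fingers. Next: correct the offset and go down.

```bash
python3 -m jog '[[0.006,0.009,0.02,0,0.4,-1.8],[0,0,0.02,0,0,0],[0,0,0.02,0,0,0],[0,0,0.02,0,0,0],[0,0,0.01,0,0,0],[0,0,0,0,0,0]]'
python3 -c "
from h import *
todo((.46,.239,.041),86.7)"
```

```text
time_s: 2.33
tool_pos: [0.4657, 0.2478, 0.0787]
tcp_rot: [0.01, 0.03, 0.999, 0.008]
wrist_force: [-0.7, -1.0, -0.5]
grip_width: -0.0001
t 2.3333 pos [0.4657 0.2478 0.0787] F [-0.7 -1.  -0.5] grip -0.0001
shift(tool) [ 0.0058 -0.0098  0.0374] shift in target frame [ 0.0051 -0.0091  0.0377] turn [ 0.94  1.06 -0.11]
```

```bash
python3 -m jog '[[0.005,-0.009,0.015,0.9,1,0],[0,0,0.012,0,0,0],[0,0,0,0,0,0]]'
python3 -c "
from h import *
todo((.47,.239,.041),86.7)"
```

```text
time_s: 2.58
tool_pos: [0.4624, 0.241, 0.0538]
tcp_rot: [0.002, 0.03, 1.0, 0.002]
wrist_force: [-0.0, -0.1, -0.7]
grip_width: 0.0
t 2.5833 pos [0.4624 0.241  0.0538] F [-0.  -0.1 -0.7] grip 0.0
shift(tool) [-0.0077 -0.0016  0.0128] shift in target frame [-0.0078 -0.0016  0.0128] turn [ 0.2   0.26 -0.12]
```

```bash
python3 -m jog '[[-0.005,-0.001,0.010,0,0,0],[-0.003,0,0.003,0,0,0],[0,0,0,0,0,0]]'
python3 -c "
from h import *
todo((.53,.2365,.041),86.7)
c=grab('wrist','w2');c=grab('scene','s2');cv2.imwrite('pics/s2c.png',cv2.resize(c['pixels'][90:240,240:400],None,fx=4,fy=4,interpolation=cv2.INTER_CUBIC))"
```

```text
time_s: 2.83
tool_pos: [0.4721, 0.2399, 0.0408]
tcp_rot: [0.003, 0.03, 1.0, 0.002]
wrist_force: [0.2, 0.3, 0.3]
grip_width: 0.0001
t 2.8333 pos [0.4721 0.2399 0.0408] F [0.2 0.3 0.3] grip 0.0001
shift(tool) [-0.058   0.0001  0.0002] shift in target frame [-0.058  -0.0001 -0.0002] turn [ 0.28  0.36 -0.14]
```

View pics/s2c.png

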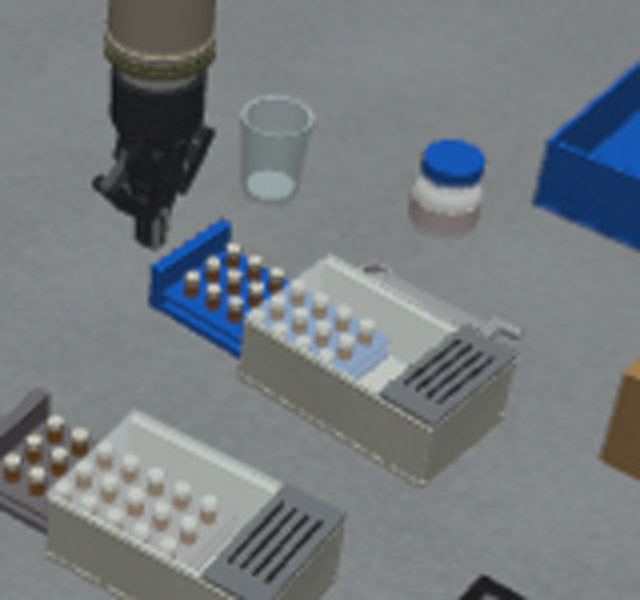

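View pics/w2.png

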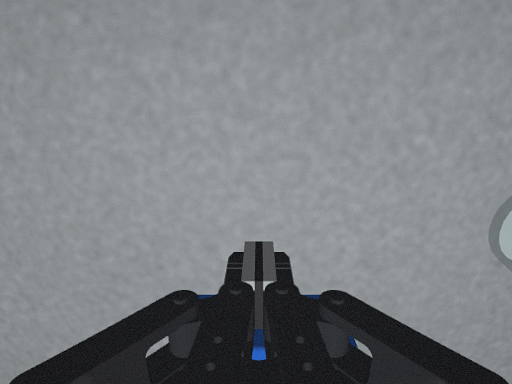

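The scene and wrist views show the fingertips just in front of the blue face and centred on it. I'll push slowly and check the force as I go.

```bash
python3 -m jog '[[-0.006,0,0,0,0,0],[-0.006,0,0,0,0,0],[-0.005,0,0,0,0,0],[-0.005,0,0,0,0,0],[-0.005,0,0,0,0,0],[-0.005,0,0,0,0,0],[-0.005,0,0,0,0,0],[0,0,0,0,0,0]]'
python3 -c "
from h import *
todo((.569,.2345,.041),86.7)"
```

```text
time_s: 3.6
tool_pos: [0.5123, 0.2381, 0.0425]
tcp_rot: [0.003, 0.03, 1.0, 0.003]
wrist_force: [-0.2, 0.4, -0.1]
grip_width: -0.0001
t 3.6 pos [0.5123 0.2381 0.0425] F [-0.2  0.4 -0.1] grip -0.0001
shift(tool) [-0.0568 -0.0003  0.0019] shift in target frame [-0.0568 -0.0004  0.0015] turn [ 0.33  0.32 -0.11]
```

```bash
python3 -m jog '[[-0.005,0,0.001,0,0,0],[-0.005,0,0,0,0,0],[-0.005,0,0,0,0,0],[-0.005,0,0,0,0,0]]'
python3 -c "
from h import *
todo((.569,.2345,.041),86.7)
c=grab('scene','s3');cv2.imwrite('pics/s3c.png',cv2.resize(c['pixels'][90:240,240:400],None,fx=4,fy=4,interpolation=cv2.INTER_CUBIC))"
```

```text
time_s: 3.93
tool_pos: [0.5326, 0.237, 0.0413]
tcp_rot: [0.002, 0.029, 1.0, 0.003]
wrist_force: [-2.9, -1.0, 2.0]
grip_width: -0.0
t 3.9333 pos [0.5326 0.237  0.0413] F [-2.9 -1.   2. ] grip -0.0
shift(tool) [-0.0365 -0.0004  0.0004] shift in target frame [-0.0365 -0.0004  0.0003] turn [ 0.31  0.19 -0.06]
```

View pics/s3c.png

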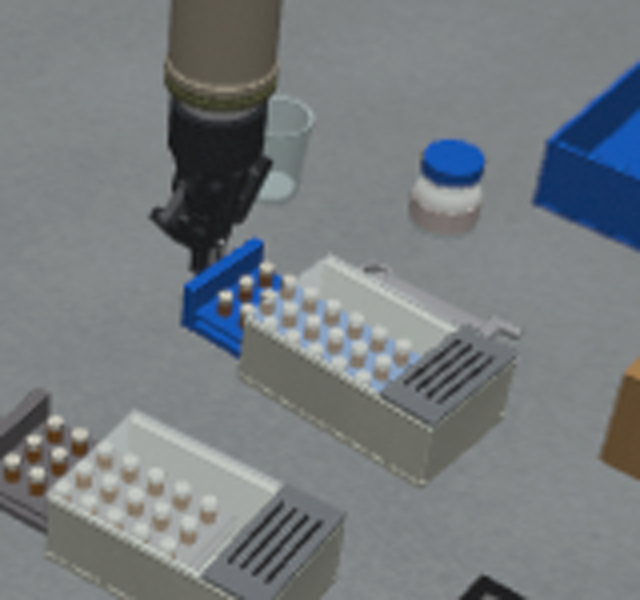

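The tray is sliding at about 3 N, so I'll keep going, slower.

```bash
python3 -m jog '[[-0.005,0,0,0,0,0],[-0.005,0,0,0,0,0],[-0.004,0,0,0,0,0],[-0.004,0,0,0,0,0],[-0.003,0,0,0,0,0],[-0.003,0,0,0,0,0]]'
python3 -m jog '[[-0.003,0,0,0,0,0],[-0.003,0,0,0,0,0]]'
python3 -c "
from h import *
todo((.569,.2345,.041),86.7)"
```

```text
time_s: 4.48
tool_pos: [0.5598, 0.2353, 0.0412]
tcp_rot: [0.002, 0.029, 1.0, 0.003]
wrist_force: [-2.7, -0.7, 1.2]
grip_width: 0.0001
time_s: 4.65
tool_pos: [0.5664, 0.2349, 0.0412]
tcp_rot: [0.002, 0.029, 1.0, 0.003]
wrist_force: [-2.0, -1.1, 0.8]
grip_width: -0.0001
t 4.65 pos [0.5664 0.2349 0.0412] F [-2.  -1.1  0.8] grip -0.0001
shift(tool) [-0.0026 -0.0002  0.0002] shift in target frame [-0.0026 -0.0002  0.0002] turn [ 0.29  0.21 -0.08]
```

```bash
for i in 1; do python3 -m jog '[[-0.002,0,0,0,0,0],[-0.002,0,0,0,0,0]]'; python3 -m jog '[[-0.002,0,0,0,0,0]]'; done
python3 -c "
from h import *
todo((.569,.2345,.041),86.7)
c=grab('scene','s4');cv2.imwrite('pics/s4c.png',cv2.resize(c['pixels'][90:240,240:400],None,fx=4,fy=4,interpolation=cv2.INTER_CUBIC))"
```

```text
time_s: 4.82
tool_pos: [0.5711, 0.2346, 0.0412]
tcp_rot: [0.002, 0.03, 1.0, 0.003]
wrist_force: [-3.3, -0.2, 1.9]
grip_width: -0.0001
time_s: 4.9
tool_pos: [0.5727, 0.2345, 0.0411]
tcp_rot: [0.001, 0.029, 1.0, 0.002]
wrist_force: [-15.6, -0.8, 9.4]
grip_width: -0.0
t 4.9 pos [0.5727 0.2345 0.0411] F [-15.6  -0.8   9.4] grip -0.0
shift(tool) [ 0.0037 -0.0002  0.0001] shift in target frame [ 0.0037 -0.0002  0.0001] turn [ 0.28  0.14 -0.08]
```

View pics/s4c.png

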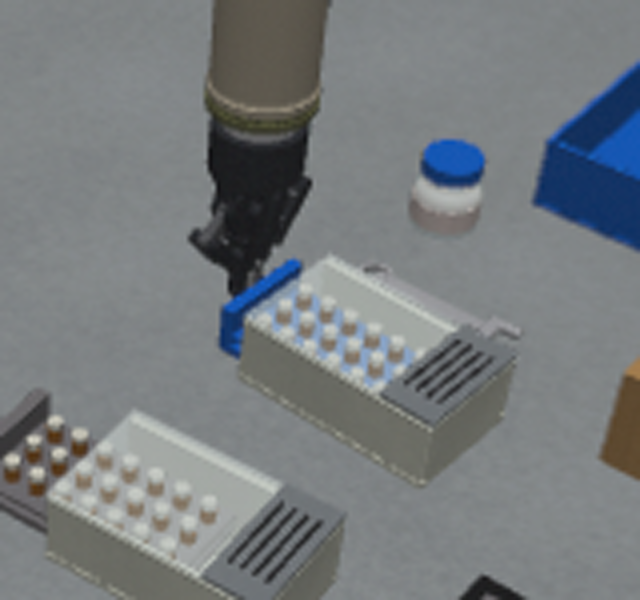

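The force jumped to 15 N at TCP x = 0.573, about where home was expected (face at about 0.58). I'll back off and check that it really is home.

```bash
python3 -m jog '[[0.005,0,0,0,0,0],[0.01,0,0,0,0,0],[0.015,0,0,0,0,0],[0.02,0,0,0,0,0],[0.02,0,0,0,0,0],[0.01,0,-0.02,0,0,0],[0,0,-0.035,0,0,0],[0,0,-0.035,0,0,0],[0,0,-0.035,0,0,0],[0,0,-0.02,0,0,0],[0,0,0,0,0,0]]'
python3 - <<'E'
from h import *
todo((.472,-.28,.12),86.7)
c=grab('top','t5');cv2.imwrite('pics/t5c.png',cv2.resize(c['pixels'][110:220,160:300],None,fx=5,fy=5,interpolation=cv2.INTER_CUBIC))
c=grab('scene','s5');cv2.imwrite('pics/s5c.png',cv2.resize(c['pixels'][130:230,220:380],None,fx=5,fy=5,interpolation=cv2.INTER_CUBIC))
E
```

```text
time_s: 5.87
tool_pos: [0.4886, 0.2372, 0.1906]
tcp_rot: [0.005, 0.03, 1.0, 0.002]
wrist_force: [1.5, 1.3, 1.0]
grip_width: 0.0001
t 5.8667 pos [0.4886 0.2372 0.1906] F [1.5 1.3 1. ] grip 0.0001
shift(tool) [-0.0139 -0.5175  0.0685] shift in target frame [-0.0132 -0.5172  0.0706] turn [ 0.25  0.51 -0.14]
```

View pics/t5c.png

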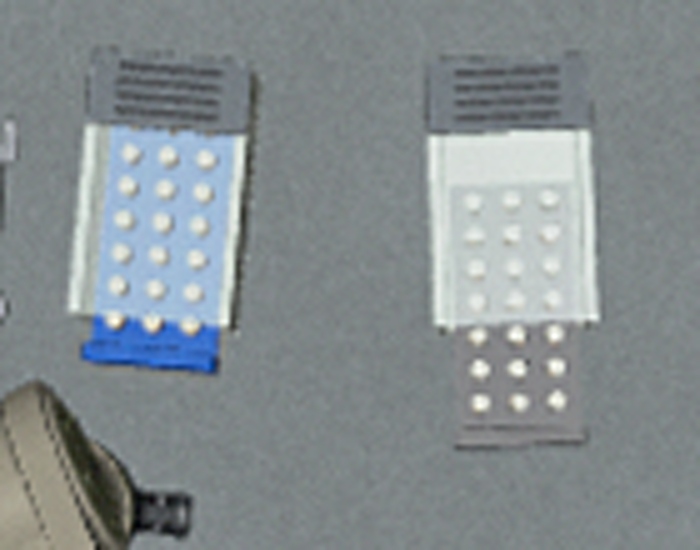

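View pics/s5c.png

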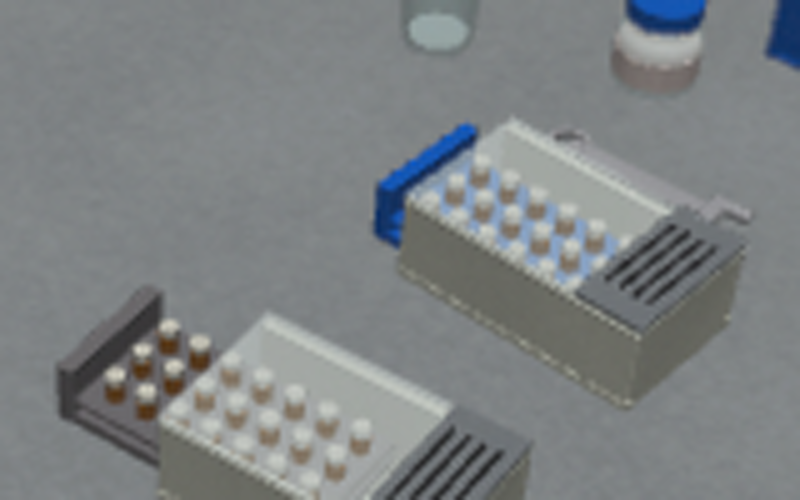

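Run:
```python
from h import *
c=dict(np.load('pics/top0.npz'))
def P(pts,z,o=(160,110),s=5): return onplane(c,(np.array(pts,float)+.5)/s-.5+np.array(o),z)
u=np.array([np.cos(np.radians(-3.3)),np.sin(np.radians(-3.3)),0])
f=P([(82,362),(215,373)],.052);h=P([(68,315),(235,328)],.07)
print(f.round(4),h.round(4),'proud',(h.mean(0)-f.mean(0))@u)
c=dict(np.load('pics/scene0.npz'))
f=P([(377,184),(469,125)],.052,(220,130));h=P([(408,198),(512,119)],.07,(220,130))
print(f.round(4),h.round(4),'proud',(h.mean(0)-f.mean(0))@u)
```

```text
[[0.5836 0.2781 0.052 ]
 [0.5784 0.1872 0.052 ]] [[0.6141 0.2856 0.07  ]
 [0.6082 0.1726 0.07  ]] proud 0.030295707888390953
[[0.5831 0.1912 0.052 ]
 [0.5924 0.2793 0.052 ]] [[0.6178 0.1747 0.07  ]
 [0.6216 0.2827 0.07  ]] proud 0.03229640864605456
```

The plate stands 30 mm proud in the top view and 32 mm in the scene view, and the contact was hard, so the tray is home. On to the green button: with both views combined I'll aim at (0.473, −0.281).

```bash
python3 -m jog '[[-0.001,-0.04,-0.001,0,0,0],[-0.001,-0.04,0,0,0,0],[-0.001,-0.04,0,0,0,0],[-0.001,-0.04,0,0,0,0],[-0.001,-0.04,0,0,0,0],[-0.001,-0.04,0,0,0,0],[-0.001,-0.04,0,0,0,0],[-0.001,-0.04,0,0,0,0],[-0.001,-0.04,0,0,0,0],[-0.001,-0.04,0,0,0,0],[-0.001,-0.04,0,0,0,0],[0,-0.03,0,0,0,0]]'
python3 -c "
from h import *
todo((.473,-.281,.12),90)"
```

```text
time_s: 6.97
tool_pos: [0.4622, -0.2423, 0.1675]
tcp_rot: [-0.009, 0.02, 1.0, -0.0]
wrist_force: [0.2, -0.3, 0.6]
grip_width: -0.0004
t 6.9667 pos [ 0.4622 -0.2423  0.1675] F [ 0.2 -0.3  0.6] grip -0.0004
shift(tool) [-0.0132 -0.0381  0.0473] shift in target frame [-0.0108 -0.0387  0.0475] turn [-0.05 -0.98 -2.35]
```

```bash
python3 -m jog '[[-0.006,-0.02,0.02,0,-1,-2.3],[-0.005,-0.015,0.02,0,0,0],[0,0,0,0,0,0],[0,0,0,0,0,0]]'
python3 -c "
from h import *
todo((.473,-.281,.075),90)"
```

```text
time_s: 7.3
tool_pos: [0.4653, -0.2894, 0.1201]
tcp_rot: [-0.004, 0.007, 1.0, -0.003]
wrist_force: [-1.0, -0.7, 0.4]
grip_width: 0.0001
t 7.3 pos [ 0.4653 -0.2894  0.1201] F [-1.  -0.7  0.4] grip 0.0001
shift(tool) [-0.0079  0.0087  0.045 ] shift in target frame [-0.0077  0.0084  0.0451] turn [-0.33 -0.42 -0.8 ]
```

```bash
python3 -m jog '[[-0.008,0.0085,0.02,-0.3,-0.4,-0.8],[0,0,0.015,0,0,0],[0,0,0,0,0,0],[0,0,0,0,0,0]]'
python3 -c "
from h import *
todo((.473,-.281,.07),90)
c=grab('scene','s6');cv2.imwrite('pics/s6c.png',cv2.resize(c['pixels'][190:300,100:240],None,fx=5,fy=5,interpolation=cv2.INTER_CUBIC));c=grab('wrist','w6')"
```

```text
time_s: 7.63
tool_pos: [0.4718, -0.2784, 0.0818]
tcp_rot: [-0.002, -0.0, 1.0, 0.001]
wrist_force: [-0.1, 0.8, 0.3]
grip_width: -0.0001
t 7.6333 pos [ 0.4718 -0.2784  0.0818] F [-0.1  0.8  0.3] grip -0.0001
shift(tool) [-0.0013 -0.0026  0.0118] shift in target frame [-0.0012 -0.0026  0.0118] turn [ 0.06 -0.28  0.02]
```

View pics/s6c.png

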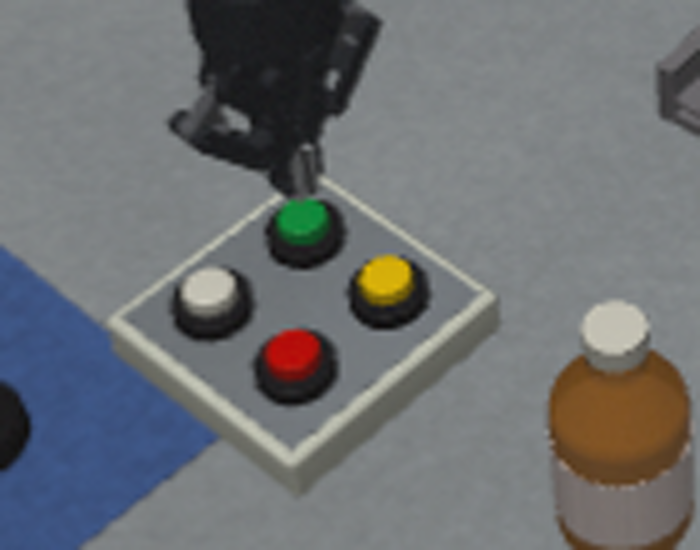

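View pics/w6.png

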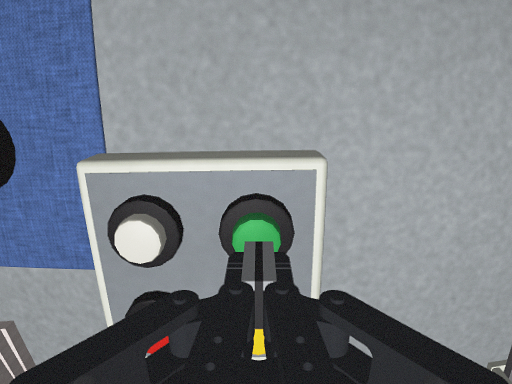

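The scene and wrist views show the fingertips right above the green button: wrist column 256 for the button, 259 for the fingers. The tips are about 19 mm up and the neighbours are clear. Going lower.

```bash
python3 -m jog '[[-0.001,-0.001,0.008,0,0,0],[0,0,0.005,0,0,0],[0,0,0,0,0,0]]'
python3 -c "
from h import *
todo((.473,-.281,.058),90)
c=grab('scene','s7');cv2.imwrite('pics/s7c.png',cv2.resize(c['pixels'][190:290,100:240],None,fx=5,fy=5,interpolation=cv2.INTER_CUBIC))"
```

```text
time_s: 7.98
tool_pos: [0.4747, -0.2799, 0.0711]
tcp_rot: [0.0, -0.001, 1.0, -0.0]
wrist_force: [0.1, 0.1, -0.0]
grip_width: -0.0003
t 7.9833 pos [ 0.4747 -0.2799  0.0711] F [ 0.1  0.1 -0. ] grip -0.0003
shift(tool) [ 0.0017 -0.0011  0.0131] shift in target frame [ 0.0017 -0.0011  0.0131] turn [-0.04  0.03  0.08]
```

View pics/s7c.png

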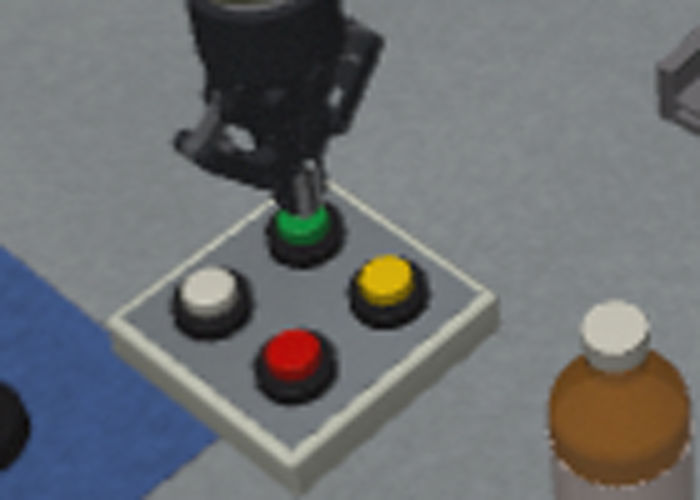

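The tips are about 8 mm above the green top and centred. Pressing in small rows while watching the force.

```bash
python3 -m jog '[[0,0,0.004,0,0,0],[0,0,0.003,0,0,0],[0,0,0.002,0,0,0]]'; python3 -m jog '[[0,0,0.002,0,0,0]]'
```

```text
time_s: 8.28
tool_pos: [0.4754, -0.2806, 0.0628]
tcp_rot: [0.001, -0.0, 1.0, -0.001]
wrist_force: [-0.0, 0.7, 1.7]
grip_width: 0.0
time_s: 8.37
tool_pos: [0.4754, -0.2806, 0.0607]
tcp_rot: [0.001, -0.0, 1.0, -0.001]
wrist_force: [-1.6, 0.6, 2.9]
grip_width: -0.0001
```

Contact as predicted (TCP z about 0.063, 1.7 N). Continuing to the bottom.

```bash
python3 -m jog '[[0,0,0.002,0,0,0]]'; python3 -m jog '[[0,0,0.0015,0,0,0]]'
```

```text
time_s: 8.45
tool_pos: [0.4754, -0.2806, 0.0586]
tcp_rot: [0.001, -0.0, 1.0, -0.001]
wrist_force: [-1.6, 1.1, 3.8]
grip_width: -0.0001
time_s: 8.53
tool_pos: [0.4755, -0.2806, 0.0571]
tcp_rot: [0.001, -0.0, 1.0, -0.001]
wrist_force: [-0.8, 2.0, 6.4]
grip_width: 0.0003
```

```bash
python3 -m jog '[[0,0,0.001,0,0,0]]'; python3 -m jog '[[0,0,0,0,0,0]]'
```

```text
time_s: 8.62
tool_pos: [0.4755, -0.2807, 0.0569]
tcp_rot: [0.002, -0.0, 1.0, -0.0]
wrist_force: [-6.7, 4.3, 21.3]
grip_width: 0.0001
time_s: 8.7
tool_pos: [0.4755, -0.2807, 0.0574]
tcp_rot: [0.002, -0.0, 1.0, -0.0]
wrist_force: [-2.4, 1.2, 4.3]
grip_width: 0.0002
```

The button bottomed out: the force rose sharply to 21 N over 0.2 mm of travel, still under 30 N. Raising the tool and checking.

```bash
python3 -m jog '[[0,0,-0.004,0,0,0],[0,0,-0.01,0,0,0],[0,0,-0.03,0,0,0],[0,0,-0.04,0,0,0],[0,0,-0.04,0,0,0],[0.02,0.03,-0.02,0,0,0],[0.02,0.035,0,0,0,0],[0,0.035,0,0,0,0],[0,0.035,0,0,0,0],[0,0,0,0,0,0],[0,0,0,0,0,0]]'
python3 - <<'E'
from h import *
a=cv2.imread('pics/top0.png')
c=grab('top','t9');cv2.imwrite('pics/t9c.png',cv2.resize(c['pixels'][100:260,90:440],None,fx=2.25,fy=2.25,interpolation=cv2.INTER_CUBIC))
d=cv2.absdiff(cv2.GaussianBlur(a,(5,5),0),cv2.GaussianBlur(c['pixels'],(5,5),0)).max(2)
k,l,s,ce=cv2.connectedComponentsWithStats((d>30).astype(np.uint8))
print([(s[i].tolist()) for i in range(1,k) if s[i,4]>8])
c=grab('scene','s9');cv2.imwrite('pics/s9.png',c['pixels'])
E
```

```text
time_s: 9.62
tool_pos: [0.4329, -0.1451, 0.2123]
tcp_rot: [0.003, 0.004, 1.0, -0.002]
wrist_force: [0.2, -0.9, -0.8]
grip_width: 0.0003
[[181, 135, 26, 19, 331], [180, 175, 5, 3, 11], [195, 174, 5, 6, 18], [188, 176, 4, 3, 12], [174, 179, 29, 28, 631], [272, 215, 53, 138, 1338], [326, 223, 20, 17, 130], [311, 234, 23, 17, 259], [331, 240, 13, 34, 197], [309, 251, 4, 4, 14], [331, 250, 3, 6, 11], [283, 255, 47, 129, 1048], [0, 302, 152, 82, 3195], [0, 334, 13, 11, 75], [311, 338, 6, 25, 46], [237, 350, 43, 18, 367], [227, 357, 6, 9, 44], [239, 360, 45, 24, 394], [309, 365, 2, 7, 10], [172, 366, 69, 18, 638], [30, 368, 18, 9, 64], [48, 371, 9, 5, 21], [44, 373, 4, 6, 11], [52, 376, 26, 8, 77]]
```

View pics/t9c.png

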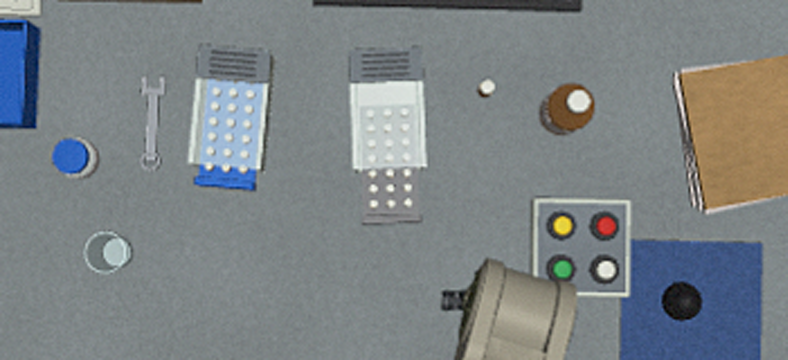

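View pics/s9.png

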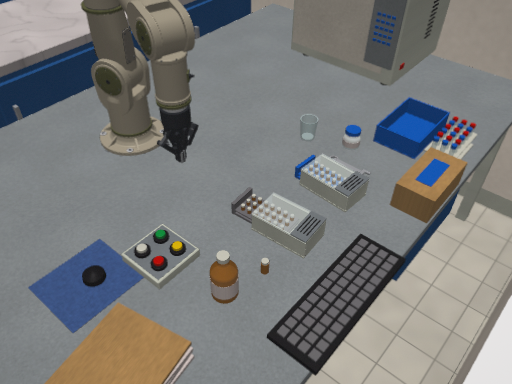

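Only the blue tray and the arm differ from the first picture. One last check that the green button is back up, then I'll hand in.

Run:
```python
from h import *
from workcell import hand_in
for n in('scene0','s9'):
    c=dict(np.load(f'pics/{n}.npz'));m=cv2.inRange(cv2.cvtColor(c['pixels'],cv2.COLOR_BGR2HSV),(45,100,50),(85,255,255));k,l,s,ce=cv2.connectedComponentsWithStats(m)
    i=1+s[1:,4].argmax();print(n,s[i],ce[i].round(2))
a,b=[np.load(f'pics/{n}.npz')['pixels'] for n in('scene0','s9')]
print('console diff',cv2.absdiff(a,b)[220:285,120:200].max())
s=state();print(s['dq'].round(3),s['wrist_force'].round(1))
print(hand_in())
```

```text
scene0 [155 230  11   9  82] [160.06 233.98]
s9 [155 230  11   9  82] [160.06 233.98]
console diff 7
[ 0.02   0.023  0.023 -0.006  0.002 -0.004  0.01 ] [-0.1  0.4 -0.2]
the job is handed in; nothing more can be done
None
```

I pushed the blue tray home, pressed the green button once and let it come up, then handed the job in at about 10 s. No verdict was reported.

- **Blue tray:** I pushed it in with the shut fingertips at about 3 N until it met the end stop, where the wrist force reached about 16 N sideways and 9 N up. Afterwards its front plate stood 30.3 mm proud in the top view and 32.3 mm in the scene view, against 30 mm when home. The 2 mm disagreement is within the calibration.
- **Green button:** It moved about 6 mm down and bottomed out. The force rose briefly to about 22 N, more than a light press needs but under the 30 N limit. In the scene picture afterwards, the green button looks exactly as it did at the start.
- **Everything else:** Comparing the first and last top views, only the blue tray and the arm changed. The other buttons matched in the scene view. The arm was clear of everything, with about zero wrist force.

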